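# Lock the die carrier into the stamping bed

### The arm

A 7-joint arm with a two-finger parallel gripper is mounted at the origin on the work surface. World frame = base frame: x ahead of the robot, y to its left, z up, the work surface at z = 0. Lengths are in m, angles in rad, forces in N, time in s.
With the tool pointing down it reaches from about 0.4 to 0.85 m from the base axis. Payload 10.4 kg.
Tool frame: the origin (TCP) lies between the finger pads; the fingertips stand 11 mm ahead of it and the grasp point (between the pads) lies 8 mm behind it (r.tcp_to_tips is the distance from the TCP to the fingertips, in m); z points along the fingers, y is the line along which they close (so a half turn about z gives the same grasp; the last joint's range is limited). The gripper opens to 87 mm and grips with 3 to 60 N. Pads are 19 mm wide; open, the fingers measure 117 mm over their backs; the gripper's body (75 mm by 190 mm) begins 51 mm behind the grasp point.
Start: joints at [1.302, 0.332, -0.065, 1.46, 0.022, 1.35, -0.088], TCP at [0.152, -0.606, 0.212] pointing down, gripper open.
Joint ranges: [-2.6, 2.6], [-0.5, 2.12], [-1.47, 1.34], [0.16, 2.42], [-1.27, 4.41], [0.06, 2.06], [-2.6, 2.6]. Speed limits (rad/s): [2.22, 2.22, 2.79, 2.79, 3.14, 3.14, 3.14].

### API

Orientations are given as a unit quaternion [x, y, z, w].
In Python, from bench import r gives the robot as it stands. The module is installed in compiled form; this text tells all that it offers.
- The arm moves only by the shell command python3 -m crank 'ROWS' [FORCE]. ROWS is JSON, a list of rows, each an object of numbers: "claw": the closure, from -1 (fully open) to 1 (shut); "dx", "dy", "dz": the shift along the tool's x, y, z each as a share of 3 cm, from -1 to 1; "ax", "ay", "az": the turn, a rotation vector about the tool's x, y, z each as a share of 6 degrees, from -1 to 1. A call has 1 to 8 rows; each row shifts and turns the commanded pose from where the row before left it, along the tool's axes as they then stand; what a row does not reach is not made up. A row lasts 1/12 s, in which the tool goes at most 41.7 mm and 7.16 degrees, less where a joint would pass 70% of its speed; a pose out of reach is approached as far as the arm can. A call with a number of a shift or a turn outside -1 to 1 is refused whole. A call with a gripper value outside its range is refused whole. The fingers move at their own pace and stop on an object; FORCE is the grip in N (left out, the last holds). Time passes only in rows, so rows that do not move let the fingers close. It gives the time, the measured TCP pose, the force, the opening and the grip force at its end, in the units of the state.
- r.read_state(): the state, without advancing time (a new reading comes with each control period).
- r.camera(name): name is "scene" or "side" or "wrist"; returns a dict with "color" (480x640x3 uint8, red, green, blue), "mtx" (3x3 intrinsics, pixels), "R" (3x3) and "t" (3): a world point X has camera coordinates R X + t; the wrist camera has in their place "hand_eye" (4x4, takes a point from camera to tool coordinates, whose origin is the TCP and whose axes are the flange's). Camera axes: x right, y down, z forward; pixel columns grow to the right and rows downward; lengths in m; the calibration is good to about 2 mm. A picture is of the moment at which its call begins: read the wrist's pose just before it. There is no depth.
- r.close_job(): hands the job in; it is judged then, once.
The state is a dict: "time": time; "joint_positions": joint angles; "joint_vel": joint speeds; "joint_torque": joint torques, N m; "ee_pos": TCP position; "eef_rot": TCP orientation; "ft_force": force on the tool from outside, world axes, zero at the start; "torque": the same for the moment, N m; "width": finger opening in m; "grip_force": force on a finger pad.
Only numpy, scipy, OpenCV 4.12 (cv2) and the standard library are available. Lean on these libraries where they do the work, as an engineer would, in place of code of your own. Each camera call takes 0.05 s, during which the arm holds its last target. There are 200 camera calls.

### The job

Load the aluminium die carrier into the blue stamping bed, tongue first: lay it between the guide rails, push it gently (no slamming) under the sprung plunger and back against the stop, past the spring of the ejector, and keep it pressed steady there until the slow plunger has dropped fully into the carrier's pocket; then let go, so that the plunger alone keeps it locked in. Leave the hammer, the bowl and the jar where they are.

Things in the scene. Friction and masses are not known exactly. Their poses are not given: they have to be found in the camera images.
- carrier: Die carrier: loose bare-aluminium block, 150 long (own x) x 46 wide (y), 0.45-0.65 kg. Origin: underside, centreline; spans x -80 (tail) to +70 mm (nose). x -80 to +10: block 40 mm high, grip it by its sides; round steel die (36 across, 6 high) on top at x -35. Centre of mass near x -20 mm. x +10 to +70: lower tongue, see carrier_pocket and carrier_nose.
- carrier_tail (a point): Centre of the carrier's flat tail face (46 wide x 40 mm high, 20 mm above the underside, at carrier x -80 mm): the face to push on from behind. Axes as the carrier.
- carrier_pocket (a point): Centre of the mouth of the pocket in the tongue's top (carrier x +32 mm, 26 mm above the underside): open-topped, 16 mm along x, 20 mm along y, 15 mm deep. The plunger drops in here. Axes as the carrier.
- carrier_nose (a point): Middle of the tongue's blunt front face (46 wide x 12 mm high) at carrier x +70 mm, 6 mm above the underside. Behind it a ramp rises from 12 mm to the tongue's 26 mm height at carrier x +46 mm; it lifts the plunger as the carrier goes in. Axes as the carrier.
- bed: Fixed blue stamping bed, plate 370 x 150 x 25 mm (top 25 mm above the bench), loading direction own +x. Origin at bench height on the centreline; spans x -200 to +170 mm. Two steel rails 12 mm high, 52 mm apart inside (3 mm play each side of the carrier), from x -7 to +160. From x -200 to -50 the plate is a clear apron to lay the carrier on, its nose reaching into the mouth.
- bed_mouth (a point): On the plate's top, on the centreline, where the flared rail ends begin (bed x -50 mm): there about 78 mm apart inside, narrowing to a throat of 49.6 mm at bed x -6 mm. Axes as the bed.
- rail_end (a point): Far end of the rails (bed x +160 mm), on the plate's top, centreline. Over the rails stands a fixed head: grey beam 150 mm wide, underside 61, top 83 mm above the plate, from 14 mm before to 36 mm past the plunger axis. Each time it is clamped elsewhere: the plunger axis lies at bed x +85 to +115 mm, not measured; find it by touch or sight.
- plunger (a joint): Height (m) of the head's upright 12 mm pin (flat end, 2 mm chamfer; knob 116 mm up) over its lowest place: 0 at rest (tip 14 mm above plate), 0.012 riding on the tongue, 0 again fully down in the pocket. Pushed down with 2.5-3 N against a strong damper, 600 N s/m: drops only 5 mm/s, 2-3 s in all; lifting it on the ramp takes 10-25 N of slow push; jams if let go early.
- ejector (a joint): Travel (m) of the low brass pad between the rails, in the loading direction. Its face is 26 mm past the plunger axis at 0. It reads 0.012 when the nose is on the rigid stop, 38 mm past the axis: tail then 112 mm before the axis, pocket under the plunger. Its spring pushes back with 5 N at 0, 10 N at 0.012 (plus 3-5 N sliding friction). Locked and let go, it reads about 0.010.
- hammer: Bystander: small hammer lying on the bench, 220 mm long. Leave alone.
- bowl: Bystander: white ceramic bowl, 80 mm across, 35 mm high, origin under its centre. Leave alone.
- jar: Bystander: amber glass jar with a steel cap, 60 mm across, 75 mm high, origin under its centre. Leave alone.

How it is judged:
On the way:
1. the carrier is held pressed back against the stop with the plunger fully down in its pocket (pad in by at least 10.8 mm, plunger within 2.5 mm of its lowest, for 0.2 s) (value of joint ejector above 0.0108 m and value of joint plunger below 0.0025 m), for 0.2 s.
At the end, for the whole second after the job is handed in: The carrier lies flat between the rails (within 5 mm of their centreline, underside within 4 mm of the plate, tilt under 0.06 rad), at rest, locked: the plunger is within 2.5 mm of its lowest position in the pocket and the ejector pad is still pushed in by more than 8 mm (value of joint plunger below 0.0025 m and value of joint ejector above 0.008 m and y of carrier in the frame of bed between -0.005 and 0.005 m and z of carrier in the frame of bed below 0.029 m and angle between carrier's own z axis and vertical below 0.06 rad and linear speed of carrier below 0.01 m/s); the robot touches nothing.
It fails at once if the ejector pad was slammed in (faster than 0.3 m/s) (velocity of joint ejector above 0.3 m/s).
It fails at once if a bystander was moved by more than 25 mm (distance of any of hammer, bowl, jar from where it was at the start of the episode above 0.025 m).
It also fails if it takes over 72 s, if anything falls off the work surface, if the arm or the gripper's body presses on something with over 40 N, if the wrist force passes 120 N, or if a joint passes its speed limit or range.

## Working session

There is one attempt and no reset: what is moved stays moved. The work goes in short steps, Python scripts to look and compute and a shell command to move; the robot and the scene stay as the last step left them, time stands still between calls to the robot, and variables do not carry over. Pictures are saved under pics/ and viewed, at most 10 in all, crops included, and the job is handed in when it is done.

```bash
mkdir -p pics
python3 - <<'E'
from bench import r
import cv2,numpy as np
s=r.read_state();print(s)
for n in ("scene","side"):
    c=r.camera(n);cv2.imwrite(f"pics/{n}0.png",c["color"][:,:,::-1])
    print(n,c["mtx"].tolist(),np.array(c["R"]).tolist(),list(c["t"]))
c=r.camera("wrist");print(c["hand_eye"],c["mtx"])
E
```

```text
{'time': 0.0, 'joint_positions': array([ 1.30241774,  0.33286296, -0.06471702,  1.46094967,  0.02160721,
        1.3498911 , -0.0884851 ]), 'joint_vel': array([ 0.00194747,  0.00245237, -0.00175417,  0.00080841,  0.00132788,
       -0.00023105, -0.00038632]), 'joint_torque': array([ 2.82817609e-04, -6.23255610e+01,  2.50780920e-02, -3.89893305e+01,
       -6.13456196e-02,  3.97852168e-02,  1.19030706e-04]), 'ee_pos': array([ 0.15197253, -0.60582581,  0.21135558]), 'eef_rot': array([ 9.92455067e-01,  1.22606851e-01, -1.20107540e-04, -6.97301230e-04]), 'ft_force': array([-0.13928011, -0.19337227, -0.23784846]), 'torque': array([-0.045012  , -0.01000629,  0.04044394]), 'grip_force': 0.0, 'width': 0.08698831627857022}
scene [[452.8730307388655, 0.0, 319.2845019359551], [0.0, 452.8730307388655, 234.18867579206355], [0.0, 0.0, 1.0]] [[-0.793443840102484, 0.6086320871111217, -0.00372224961327278], [0.4968854420279579, 0.6442091212491212, -0.5814632108741843], [-0.35149926046025276, -0.4632079345587625, -0.813564182629558]] [np.float64(0.4842235748004226), np.float64(-0.20797423903546267), np.float64(1.330316450335678)]
side [[550.8281852668368, 0.0, 320.93815599380895], [0.0, 550.8281852668368, 232.18588573219483], [0.0, 0.0, 1.0]] [[-0.9489685992033419, -0.3153372236786709, 0.004586184544355598], [-0.1813560278375538, 0.5337560728919457, -0.8259627387588089], [0.2580088930502812, -0.784644435405997, -0.5637060591242327]] [np.float64(0.496769285979178), np.float64(0.18410224596006672), np.float64(0.9764552348377113)]
[[ 1.10390164e-03 -9.58707883e-01 -2.84390536e-01  7.85846634e-02]
 [ 9.99998828e-01  1.35999758e-03 -7.03047491e-04  2.41404949e-04]
 [ 1.06078761e-03 -2.84389426e-01  9.58708261e-01 -1.73244647e-01]
 [ 0.00000000e+00  0.00000000e+00  0.00000000e+00  1.00000000e+00]] [[374.67851284   0.         325.503073  ]
 [  0.         374.67851284 237.14645204]
 [  0.           0.           1.        ]]
```

View pics/scene0.png

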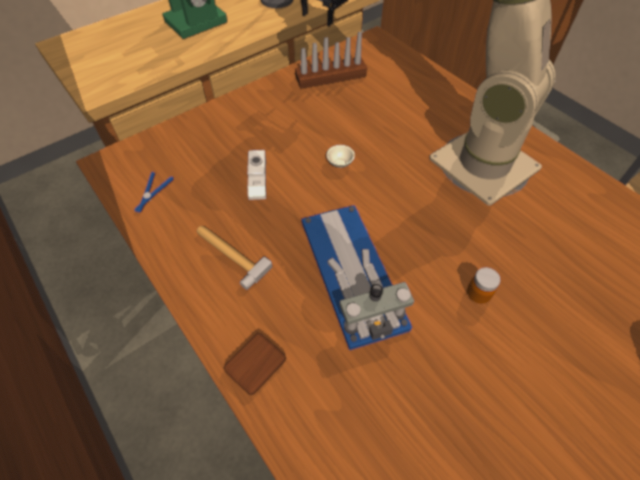

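View pics/side0.png

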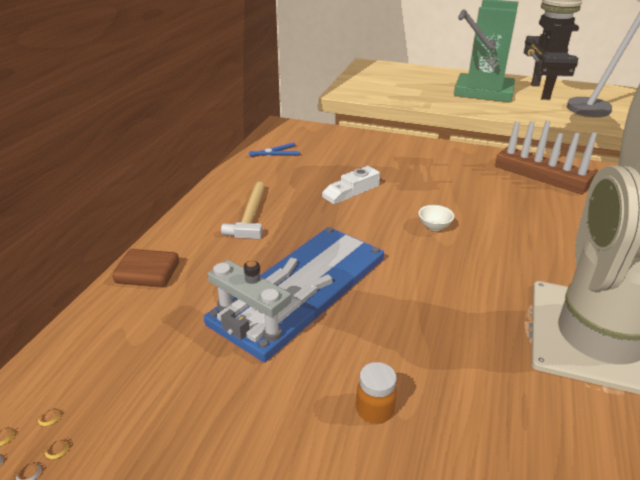

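Scene: the carrier is at about (257,175) with its tongue toward the bottom, the bed runs from (330,215) to (380,340) and the head is at (377,300). Side: the carrier is at (352,185) and the bed runs from (355,240) to (235,330). I'll enlarge both.

Run:
```python
import cv2,numpy as np
a=cv2.imread("pics/scene0.png");b=cv2.imread("pics/side0.png")
def z(i,x,y,w,h,k):return cv2.resize(i[y:y+h,x:x+w],None,fx=k,fy=k,interpolation=cv2.INTER_CUBIC)
# scene carrier 240..280,145..205 ; side carrier 315..390,160..210
C=np.zeros((600,800,3),np.uint8)
p=z(a,237,140,40,70,8.5);C[:595,:340]=p
q=z(b,315,160,75,50,6);C[:300,345:795]=q
cv2.imwrite("pics/c1.png",C)
D=np.zeros((600,800,3),np.uint8)
p=z(a,295,200,125,150,4);D[:600,:500]=p
cv2.imwrite("pics/d1.png",D[:,:500])
cv2.imwrite("pics/d2.png",z(b,200,220,195,140,4))
```

```text
(no output)
```

View pics/c1.png

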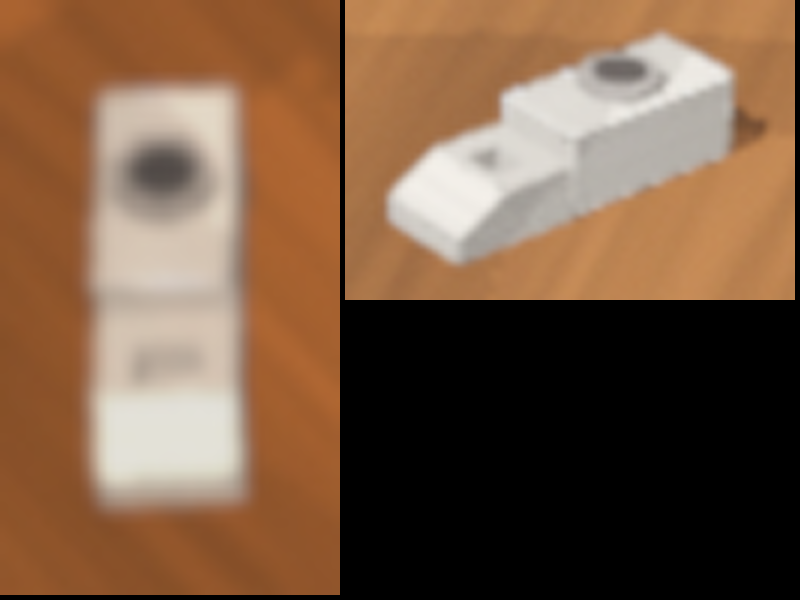

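View pics/d1.png

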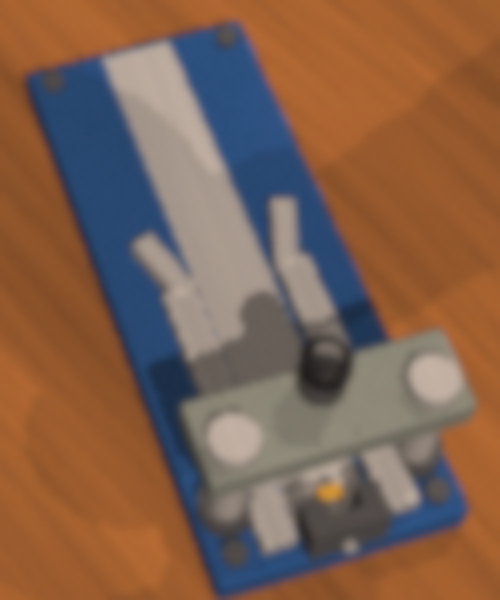

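View pics/d2.png

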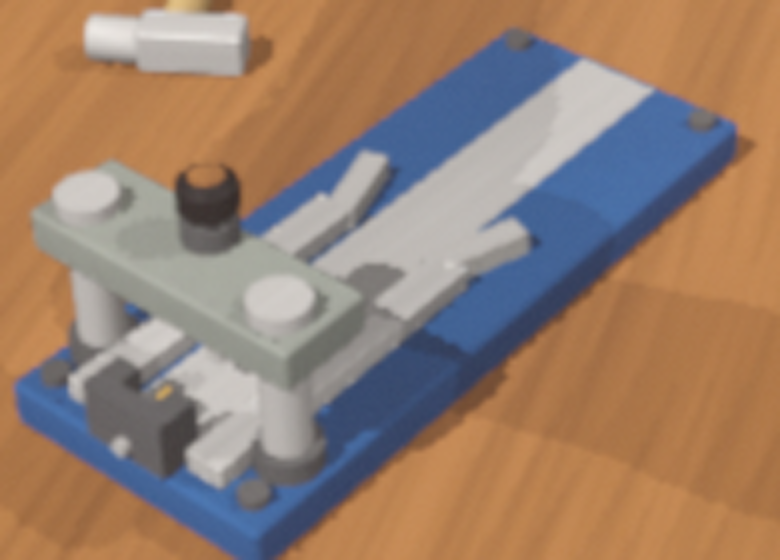

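```bash
cat > h.py <<'E'
from bench import r
import numpy as np
from scipy.optimize import least_squares
from scipy.spatial.transform import Rotation as Ro
cams={n:r.camera(n) for n in("scene","side")}
def proj(c,X):
    p=X@np.array(c["R"]).T+np.array(c["t"]);q=p@np.array(c["mtx"]).T;return q[:,:2]/q[:,2:]
def w(P,pose):
    x,y,a=pose[:3];c,s=np.cos(a),np.sin(a)
    return P@np.array([[c,s,0],[-s,c,0],[0,0,1]])+[x,y,0]
def src(uv,k,o):return (np.array(uv,float)+.5)/k-.5+o
E
cat > fit.py <<'E'
from h import *
cs=[(-80,-23,40,97,88),(-80,23,40,238,86),(70,-23,12,100,485),(70,23,12,243,483),(70,-23,0,98,505),(70,23,0,245,500),(46,-23,26,95,392),(46,23,26,240,390),(10,-23,40,93,288)]
cd=[(70,23,0,115,263),(70,23,12,115,242),(70,-23,12,45,195),(46,23,26,150,193),(46,-23,26,92,148),(10,23,0,228,215),(10,23,40,230,138),(10,-23,40,158,93),(-80,23,40,388,72),(-80,23,0,388,158),(-80,-23,40,318,33)]
bs=[(-200,-75,25,28,78),(-200,75,25,240,22),(170,75,25,465,510),(170,-75,25,217,583)]
bd=[(-200,-75,25,517,32),(-200,75,25,737,128),(170,75,25,260,545),(170,-75,25,18,382)]
hs=[(-14,-75,108,183,403),(-14,75,108,440,332),(36,75,108,475,400)]
hd=[(-14,-75,108,112,162),(36,-75,108,35,215),(-14,75,108,362,298),(36,75,108,288,362)]
S=lambda L:np.array(L,float)
def res(p,sets):
    out=[]
    for n,L,k,o,h in sets:
        L=S(L);P=L[:,:3]/1000+np.array([p[3],0,0])*h if h else L[:,:3]/1000
        out.append((proj(cams[n],w(P,p))-src(L[:,3:],k,o)).ravel())
    return np.concatenate(out)
for nm,sets,x0 in(("carrier",[("scene",cs,8.5,(237,140),0),("side",cd,6,(315,160),0)],[.5,.2,0]),
  ("bed",[("scene",bs,4,(295,200),0),("side",bd,4,(200,220),0),("scene",hs,4,(295,200),1),("side",hd,4,(200,220),1)],[.5,0,0,.1])):
    best=min((least_squares(res,[*x0[:2],a,*x0[3:]],args=(sets,),loss="soft_l1") for a in np.arange(0,6.2,.8)),key=lambda f:f.cost)
    print(nm,best.x,np.round(best.fun.reshape(-1,2),1).tolist())
E
python3 fit.py
```

```text
carrier [ 0.56355465 -0.35014611  0.97654791] [[0.7, 1.0], [0.1, 0.5], [-0.0, 0.2], [-0.0, -0.3], [0.8, 0.7], [0.2, 0.5], [0.2, 1.2], [-0.1, 0.7], [0.2, 0.3], [-0.2, -0.2], [-0.1, -0.9], [0.0, -0.7], [1.9, -0.8], [-0.1, -0.6], [-0.2, 0.3], [0.0, -1.0], [0.2, -0.6], [0.7, -0.4], [-0.3, -1.0], [0.3, -0.6]]
bed [0.55156884 0.06561634 1.22840618 0.11189542] [[-0.1, -1.0], [0.8, -0.8], [3.1, 0.1], [1.5, 1.9], [-0.4, -2.7], [2.0, -2.0], [-0.2, -2.0], [-1.7, -0.2], [0.2, 0.6], [1.6, -1.0], [2.7, 1.9], [-0.1, -1.6], [-1.9, -1.1], [1.6, -1.4], [-0.5, -1.2]]
```

```bash
cat > plan.py <<'E'
# usage: plan.py x y z yaw -> remaining tool shift (mm) and turn (deg, tool az)
import sys;from bench import r;import numpy as np;from scipy.spatial.transform import Rotation as Ro
s=r.read_state();R=Ro.from_quat(s["eef_rot"]);M=R.as_matrix()
x,y,z,a=map(float,sys.argv[1:5]);d=np.array([x,y,z])-s["ee_pos"]
T=Ro.from_matrix(np.array([[np.cos(a),np.sin(a),0],[np.sin(a),-np.cos(a),0],[0,0,-1]]))
print("t",round(s["time"],2),"ee",s["ee_pos"].round(4),"yaw",np.arctan2(M[1,0],M[0,0]).round(4),"d_now",(M.T@d*1000).round(1),"d_final",(T.as_matrix().T@d*1000).round(1),"turn",np.degrees((R.inv()*T).as_rotvec()).round(2),"F",s["ft_force"].round(1),"w",round(s["width"],4),s["grip_force"])
E
python3 -m crank '[{"dx":0.95,"dy":-0.27},{"dx":0.95,"dy":-0.27},{"dx":0.95,"dy":-0.27},{"dx":0.95,"dy":-0.27},{"dx":0.95,"dy":-0.27},{"dx":0.95,"dy":-0.27},{"dx":0.95,"dy":-0.27},{"dx":0.95,"dy":-0.27}]' 50
python3 -m crank '[{"dx":0.95,"dy":-0.27},{"dx":0.95,"dy":-0.27},{"dx":0.95,"dy":-0.27},{"dx":0.95,"dy":-0.27},{"dx":0.95,"dy":-0.27},{"dx":0.95,"dy":-0.27},{"dx":0.95,"dy":-0.27}]'
python3 -m crank '[{"az":-1},{"az":-1},{"az":-1},{"az":-1},{"az":-1},{"az":-1},{"az":-1},{}]'
python3 plan.py 0.540 -0.385 0.21 0.9765
python3 - <<'E'
from bench import r;import cv2,pickle
s=r.read_state();c=r.camera("wrist");cv2.imwrite("pics/w1.png",c["color"][:,:,::-1]);pickle.dump((s,c),open("w1.pkl","wb"))
E
```

```text
t 0.25 ee [ 0.1521 -0.606   0.2118] yaw 0.2459 d_now [ 430.1 -119.9    1.9] d_final [400.3 197.6   1.8] turn [-4.000e-02 -1.000e-02 -4.186e+01] F [-0.3  0.7  0.3] w 0.087 0.0invalid input at $[0]: expected keys claw, dx, dy, dz, ax, ay, az
invalid input at $[0]: expected keys claw, dx, dy, dz, ax, ay, az
invalid input at $[0]: expected keys claw, dx, dy, dz, ax, ay, az
```

View pics/w1.png

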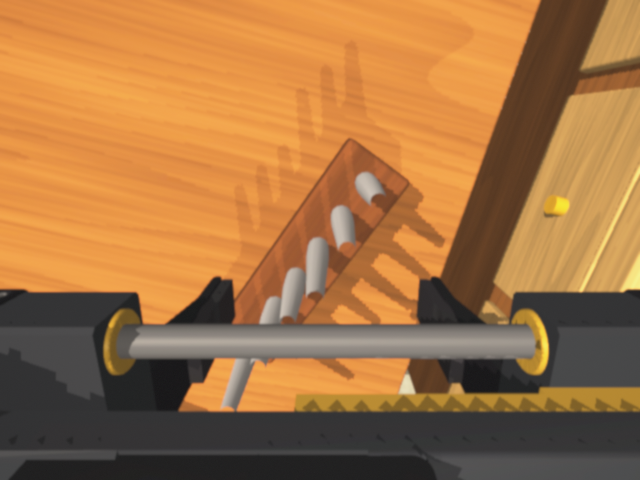

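The rows need all seven keys, so nothing moved. The picture shows the start spot over the peg rack at (320,250).

```bash
python3 -m crank '[{"claw":-1,"dx":0.95,"dy":-0.27,"dz":0,"ax":0,"ay":0,"az":0},{"claw":-1,"dx":0.95,"dy":-0.27,"dz":0,"ax":0,"ay":0,"az":0},{"claw":-1,"dx":0.95,"dy":-0.27,"dz":0,"ax":0,"ay":0,"az":0},{"claw":-1,"dx":0.95,"dy":-0.27,"dz":0,"ax":0,"ay":0,"az":0},{"claw":-1,"dx":0.95,"dy":-0.27,"dz":0,"ax":0,"ay":0,"az":0},{"claw":-1,"dx":0.95,"dy":-0.27,"dz":0,"ax":0,"ay":0,"az":0},{"claw":-1,"dx":0.95,"dy":-0.27,"dz":0,"ax":0,"ay":0,"az":0},{"claw":-1,"dx":0.95,"dy":-0.27,"dz":0,"ax":0,"ay":0,"az":0}]' 50
python3 -m crank '[{"claw":-1,"dx":0.95,"dy":-0.27,"dz":0,"ax":0,"ay":0,"az":0},{"claw":-1,"dx":0.95,"dy":-0.27,"dz":0,"ax":0,"ay":0,"az":0},{"claw":-1,"dx":0.95,"dy":-0.27,"dz":0,"ax":0,"ay":0,"az":0},{"claw":-1,"dx":0.95,"dy":-0.27,"dz":0,"ax":0,"ay":0,"az":0},{"claw":-1,"dx":0.95,"dy":-0.27,"dz":0,"ax":0,"ay":0,"az":0},{"claw":-1,"dx":0.95,"dy":-0.27,"dz":0,"ax":0,"ay":0,"az":0},{"claw":-1,"dx":0.95,"dy":-0.27,"dz":0,"ax":0,"ay":0,"az":0}]'
python3 -m crank '[{"claw":-1,"dx":0,"dy":0,"dz":0,"ax":0,"ay":0,"az":-1},{"claw":-1,"dx":0,"dy":0,"dz":0,"ax":0,"ay":0,"az":-1},{"claw":-1,"dx":0,"dy":0,"dz":0,"ax":0,"ay":0,"az":-1},{"claw":-1,"dx":0,"dy":0,"dz":0,"ax":0,"ay":0,"az":-1},{"claw":-1,"dx":0,"dy":0,"dz":0,"ax":0,"ay":0,"az":-1},{"claw":-1,"dx":0,"dy":0,"dz":0,"ax":0,"ay":0,"az":-1},{"claw":-1,"dx":0,"dy":0,"dz":0,"ax":0,"ay":0,"az":-1},{"claw":-1,"dx":0,"dy":0,"dz":0,"ax":0,"ay":0,"az":0}]'
python3 plan.py 0.540 -0.385 0.21 0.9765
python3 - <<'E'
from bench import r;import cv2,pickle
s=r.read_state();c=r.camera("wrist");cv2.imwrite("pics/w2.png",c["color"][:,:,::-1]);pickle.dump((s,c),open("w2.pkl","wb"))
E
```

```text
time: 0.97
ee_pos: [0.3586, -0.487, 0.2122]
eef_rot: [0.992, 0.123, -0.0, 0.0]
ft_force: [0.2, -1.0, 0.6]
width: 0.0872
grip_force: 0.0
time: 1.55
ee_pos: [0.5383, -0.3835, 0.2121]
eef_rot: [0.992, 0.122, -0.0, 0.0]
ft_force: [0.3, -0.4, 0.5]
width: 0.0867
grip_force: 0.0
time: 2.22
ee_pos: [0.5371, -0.3844, 0.212]
eef_rot: [0.881, 0.472, -0.0, -0.0]
ft_force: [0.3, -0.2, 0.4]
width: 0.0867
grip_force: 0.0
t 2.22 ee [ 0.5371 -0.3844  0.212 ] yaw 0.9836 d_now [1.2 2.7 2. ] d_final [1.2 2.7 2. ] turn [-0.01 -0.    0.41] F [ 0.3 -0.2  0.4] w 0.0867 0.0
```

View pics/w2.png

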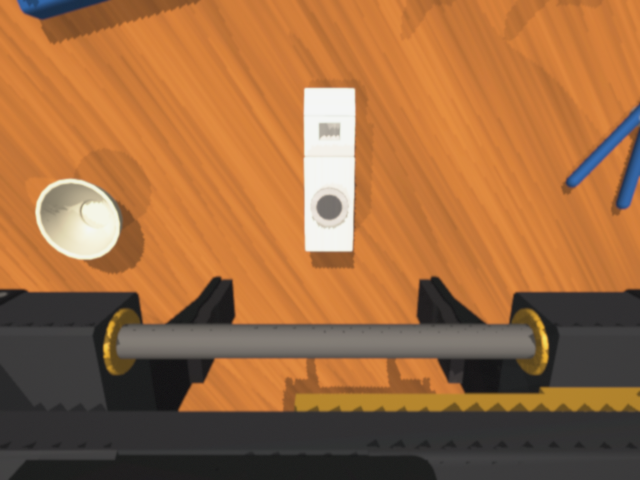

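The wrist picture shows the carrier upright in the image: tail edge (306,250)-(353,250), die (329,207), pocket (330,130), nose edge at row 88. The bed corner shows at top left. I'll use this to check the fit.

```bash
cat > wr.py <<'E'
import pickle,numpy as np;from scipy.spatial.transform import Rotation as Ro
def back(f,pts):
    s,c=pickle.load(open(f,"rb"));H=np.array(c["hand_eye"]);M=Ro.from_quat(s["eef_rot"]).as_matrix();K=np.linalg.inv(c["mtx"])
    o=M@H[:3,3]+s["ee_pos"];out=[]
    for u,v,z in pts:
        d=M@H[:3,:3]@(K@[u,v,1]);out.append(o+d*(z-o[2])/d[2])
    return np.array(out)
E
python3 - <<'E'
from wr import *
P=back("w2.pkl",[(306,250,.04),(353,250,.04),(329,207,.046),(330,130,.026),(305,88,.012),(355,88,.012)])
print(P.round(4).tolist())
x,y,a=.56355,-.35015,.97655
c,s=np.cos(a),np.sin(a);print(((P[:,:2]-[x,y])@np.array([[c,-s],[s,c]])*1000).round(1))
E
```

```text
[[0.5011, -0.4048, 0.04], [0.5391, -0.43, 0.04], [0.5438, -0.3806, 0.046], [0.5822, -0.3243, 0.026], [0.5836, -0.2803, 0.012], [0.6223, -0.306, 0.012]]
[[-80.2  21.1]
 [-79.8 -24.5]
 [-36.2  -0.7]
 [ 31.9  -1. ]
 [ 69.1  22.5]
 [ 69.5 -23.9]]
```

```bash
python3 -m crank '[{"claw":-1,"dx":0.04,"dy":0.1,"dz":0.9,"ax":0,"ay":0,"az":0.07},{"claw":-1,"dx":0,"dy":0,"dz":1,"ax":0,"ay":0,"az":0},{"claw":-1,"dx":0,"dy":0,"dz":1,"ax":0,"ay":0,"az":0},{"claw":-1,"dx":0,"dy":0,"dz":1,"ax":0,"ay":0,"az":0},{"claw":-1,"dx":0,"dy":0,"dz":1,"ax":0,"ay":0,"az":0},{"claw":-1,"dx":0,"dy":0,"dz":1,"ax":0,"ay":0,"az":0},{"claw":-1,"dx":0,"dy":0,"dz":0.27,"ax":0,"ay":0,"az":0},{"claw":-1,"dx":0,"dy":0,"dz":0,"ax":0,"ay":0,"az":0}]' 50
python3 plan.py 0.540 -0.385 0.026 0.9765
python3 -m crank '[{"claw":1,"dx":0,"dy":0,"dz":0,"ax":0,"ay":0,"az":0},{"claw":1,"dx":0,"dy":0,"dz":0,"ax":0,"ay":0,"az":0},{"claw":1,"dx":0,"dy":0,"dz":0,"ax":0,"ay":0,"az":0},{"claw":1,"dx":0,"dy":0,"dz":0,"ax":0,"ay":0,"az":0},{"claw":1,"dx":0,"dy":0,"dz":0,"ax":0,"ay":0,"az":0},{"claw":1,"dx":0,"dy":0,"dz":0,"ax":0,"ay":0,"az":0},{"claw":1,"dx":0,"dy":0,"dz":0,"ax":0,"ay":0,"az":0},{"claw":1,"dx":0,"dy":0,"dz":0,"ax":0,"ay":0,"az":0}]' 55
python3 plan.py 0.540 -0.385 0.026 0.9765
```

```text
time: 2.93
ee_pos: [0.5388, -0.3841, 0.0246]
eef_rot: [0.885, 0.466, -0.001, -0.002]
ft_force: [-0.4, -0.5, 0.9]
width: 0.0869
grip_force: 0.0
t 2.93 ee [ 0.5388 -0.3841  0.0246] yaw 0.969 d_now [-0.1  1.5 -1.4] d_final [-0.1  1.5 -1.4] turn [-0.27  0.   -0.43] F [-0.4 -0.5  0.9] w 0.0869 0.0
time: 3.6
ee_pos: [0.5404, -0.3851, 0.0273]
eef_rot: [0.884, 0.467, 0.0, 0.0]
ft_force: [0.0, 0.0, 1.3]
width: 0.044
grip_force: 55.0
t 3.6 ee [ 0.5404 -0.3851  0.0273] yaw 0.9714 d_now [-0.1 -0.4  1.3] d_final [-0.1 -0.4  1.3] turn [ 0.02  0.   -0.29] F [0.  0.  1.3] w 0.044 55.0101900100708
```

```bash
python3 -m crank '[{"claw":1,"dx":0,"dy":0,"dz":-0.5,"ax":0,"ay":0,"az":0},{"claw":1,"dx":0,"dy":0,"dz":-0.9,"ax":0,"ay":0,"az":0},{"claw":1,"dx":0,"dy":0,"dz":-0.9,"ax":0,"ay":0,"az":0},{"claw":1,"dx":0,"dy":0,"dz":-0.9,"ax":0,"ay":0,"az":0},{"claw":1,"dx":0,"dy":0,"dz":-0.8,"ax":0,"ay":0,"az":0},{"claw":1,"dx":0.6,"dy":-0.56,"dz":0,"ax":0,"ay":0,"az":0},{"claw":1,"dx":0.6,"dy":-0.56,"dz":0,"ax":0,"ay":0,"az":0},{"claw":1,"dx":0.6,"dy":-0.56,"dz":0,"ax":0,"ay":0,"az":0}]'
python3 -m crank '[{"claw":1,"dx":0.6,"dy":-0.56,"dz":0,"ax":0,"ay":0,"az":0},{"claw":1,"dx":0.6,"dy":-0.56,"dz":0,"ax":0,"ay":0,"az":0},{"claw":1,"dx":0.6,"dy":-0.56,"dz":0,"ax":0,"ay":0,"az":0},{"claw":1,"dx":0.6,"dy":-0.56,"dz":0,"ax":0,"ay":0,"az":0},{"claw":1,"dx":0.6,"dy":-0.56,"dz":0,"ax":0,"ay":0,"az":0},{"claw":1,"dx":0.6,"dy":-0.56,"dz":0,"ax":0,"ay":0,"az":0},{"claw":1,"dx":0.6,"dy":-0.56,"dz":0,"ax":0,"ay":0,"az":0},{"claw":1,"dx":0.6,"dy":-0.56,"dz":0,"ax":0,"ay":0,"az":0}]'
python3 -m crank '[{"claw":1,"dx":0.6,"dy":-0.56,"dz":0,"ax":0,"ay":0,"az":0},{"claw":1,"dx":0,"dy":0,"dz":0,"ax":0,"ay":0,"az":-0.6},{"claw":1,"dx":0,"dy":0,"dz":0,"ax":0,"ay":0,"az":-0.65},{"claw":1,"dx":0,"dy":0,"dz":0,"ax":0,"ay":0,"az":-0.6},{"claw":1,"dx":0,"dy":0,"dz":0,"ax":0,"ay":0,"az":-0.6},{"claw":1,"dx":0,"dy":0,"dz":0,"ax":0,"ay":0,"az":0},{"claw":1,"dx":0,"dy":0,"dz":0,"ax":0,"ay":0,"az":0}]'
python3 plan.py 0.4945 -0.0945 0.147 1.228
python3 - <<'E'
from bench import r;import cv2,pickle
s=r.read_state();c=r.camera("wrist");cv2.imwrite("pics/w3.png",c["color"][:,:,::-1]);pickle.dump((s,c),open("w3.pkl","wb"))
E
```

```text
time: 4.27
ee_pos: [0.5282, -0.311, 0.1461]
eef_rot: [0.884, 0.467, -0.0, -0.001]
ft_force: [0.3, 1.3, -6.3]
width: 0.0439
grip_force: 55.0
time: 4.93
ee_pos: [0.4982, -0.1161, 0.1461]
eef_rot: [0.884, 0.467, -0.001, -0.001]
ft_force: [0.0, 0.6, -5.5]
width: 0.0436
grip_force: 55.0
time: 5.52
ee_pos: [0.4951, -0.0929, 0.1464]
eef_rot: [0.818, 0.575, -0.0, -0.0]
ft_force: [0.0, -0.1, -6.7]
width: 0.044
grip_force: 55.0
t 5.52 ee [ 0.4951 -0.0929  0.1464] yaw 1.2261 d_now [-1.7 -0.  -0.6] d_final [-1.7 -0.  -0.6] turn [-0.07  0.02 -0.11] F [ 0.  -0.1 -6.7] w 0.044 54.988861083984375
```

View pics/w3.png

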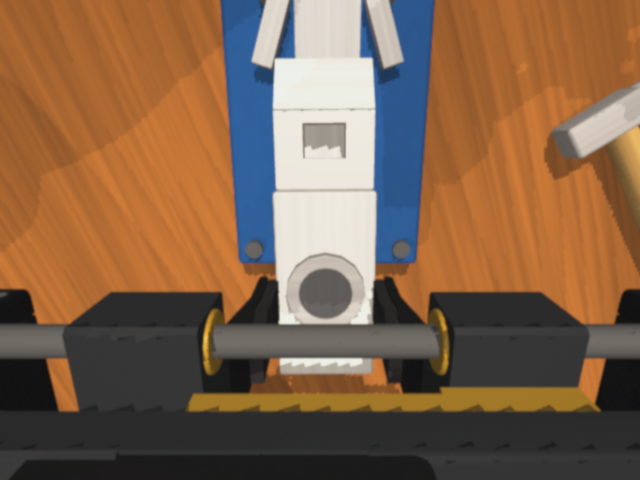

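Wrist view: bed rear corners at (240,262) and (415,262), side edges reaching row 0 at x≈222 and 434, flared rail ends near (262,67) and (392,67). The carrier hangs straight, with its nose edge at row 58. I'll fit the bed lines from the blue mask.

Run:
```python
from wr import *
s,c=pickle.load(open("w3.pkl","rb"));im=c["color"].astype(int)
m=(im[...,2]>im[...,0]+40)&(im[...,2]>80)
L=[];R=[];B=[]
for v in range(5,240,5):
    u=np.where(m[v,200:460])[0]+200;L.append((u.min()-.5,v,.025));R.append((u.max()+.5,v,.025))
for u in list(range(250,272,3))+list(range(382,408,3)):
    B.append((u,np.where(m[:,u])[0].max()+.5,.025))
L,R,B=[back("w3.pkl",q)[:,:2] for q in(L,R,B)]
def line(P):
    from numpy.linalg import svd
    q=P.mean(0);d=svd(P-q)[2][0];d=d if d[1]>0 else -d;e=(P-q)@[-d[1],d[0]];return q,d,abs(e).max()
for n,P in(("L",L),("R",R)):
    q,d,e=line(P);print(n,np.arctan2(d[1],d[0]).round(4),"res",e.round(4))
ql,dl,_=line(L);qr,dr,_=line(R);d=dl+dr;d/=np.linalg.norm(d);n=np.array([-d[1],d[0]])
print("width",(ql-qr)@n);mid=((ql@n)+(qr@n))/2
qb,db,eb=line(B);yb=np.arctan2(db[1],db[0])
print("rear angle",yb,eb);xr=qb@d
o=d*(xr+.2)+n*mid;a=np.arctan2(d[1],d[0]);print("bed",o,a)
M=np.array([d,n])
P=back("w3.pkl",[(252,62,.037),(272,67,.037),(382,67,.037),(402,62,.037)])[:,:2]
print("flare",((P-o)@M.T*1000).round(1).tolist())
ee=s["ee_pos"][:2];print("tcp in bed",M@(ee-o)*1000)
P=back("w3.pkl",[(274,58,.146-.0273+.012),(374,58,.146-.0273+.012),(274,190,.146+.0127),(376,190,.146+.0127)])[:,:2]
print("carrier nose,step in bed",((P-o)@M.T*1000).round(1).tolist())
```

```text
L 1.2284 res 0.0004
R 1.227 res 0.0004
width 0.1468766142100649
rear angle 2.7990378057182776 5.2177977623605776e-17
bed [0.55323651 0.06566912] 1.2276993844469961
flare [[-48.1, 51.9], [-51.3, 38.2], [-51.3, -38.1], [-48.2, -51.8]]
tcp in bed [-168.93061185    1.38681343]
carrier nose,step in bed [[-60.6, 24.5], [-60.6, -21.5], [-117.1, 23.0], [-117.1, -21.0]]
```

```bash
python3 -m crank '[{"claw":1,"dx":0.3,"dy":0.04,"dz":0.3,"ax":0,"ay":0,"az":-0.015},{"claw":1,"dx":0.3,"dy":0,"dz":0.7,"ax":0,"ay":0,"az":0},{"claw":1,"dx":0,"dy":0,"dz":0.8,"ax":0,"ay":0,"az":0},{"claw":1,"dx":0,"dy":0,"dz":0.7,"ax":0,"ay":0,"az":0},{"claw":1,"dx":0,"dy":0,"dz":0.3,"ax":0,"ay":0,"az":0},{"claw":1,"dx":0,"dy":0,"dz":0.1,"ax":0,"ay":0,"az":0},{"claw":1,"dx":0,"dy":0,"dz":0,"ax":0,"ay":0,"az":0},{"claw":1,"dx":0,"dy":0,"dz":0,"ax":0,"ay":0,"az":0}]'
cat > bed.py <<'E'
from bench import r;import numpy as np;from scipy.spatial.transform import Rotation as Ro
s=r.read_state();a=1.2277;M=np.array([[np.cos(a),np.sin(a)],[-np.sin(a),np.cos(a)]])
m=Ro.from_quat(s["eef_rot"]).as_matrix()
print("t",round(s["time"],2),"bed tcp",(M@(s["ee_pos"][:2]-[.5532,.0657])*1000).round(1),"z",(s["ee_pos"][2]*1000).round(1),"yawerr deg",np.degrees(np.arctan2(m[1,0],m[0,0])-a).round(2),"Fbed",(M@s["ft_force"][:2]).round(1),s["ft_force"][2].round(1),"tau",s["torque"].round(2),"w",s["width"].round(4),"g",round(s["grip_force"],1))
E
python3 bed.py
```

```text
time: 6.23
ee_pos: [0.5037, -0.0763, 0.0609]
eef_rot: [0.817, 0.577, 0.001, 0.0]
ft_force: [0.3, -0.1, -6.1]
width: 0.0438
grip_force: 55.0Traceback (most recent call last):
  File "bed.py", line 4, in <module>
    print("t",round(s["time"],2),"bed tcp",(M@(s["ee_pos"][:2]-[.5532,.0657])*1000).round(1),"z",(s["ee_pos"][2]*1000).round(1),"yawerr deg",np.degrees(np.arctan2(m[1,0],m[0,0])-a).round(2),"Fbed",(M@s["ft_force"][:2]).round(1),s["ft_force"][2].round(1),"tau",s["torque"].round(2),"w",s["width"].round(4),"g",round(s["grip_force"],1))
                                                                                                                                                                                                                                                                                             ^^^^^^^^^^^^^^^^
AttributeError: 'float' object has no attribute 'round'
```

Lower the last ~8 mm in small rows.

```bash
sed -i 's/s\["width"\].round(4)/round(s["width"],4)/' bed.py; python3 bed.py
python3 -m crank '[{"claw":1,"dx":0,"dy":0,"dz":0.1,"ax":0,"ay":0,"az":0},{"claw":1,"dx":0,"dy":0,"dz":0.1,"ax":0,"ay":0,"az":0},{"claw":1,"dx":0,"dy":0,"dz":0.05,"ax":0,"ay":0,"az":0},{"claw":1,"dx":0,"dy":0,"dz":0,"ax":0,"ay":0,"az":0},{"claw":1,"dx":0,"dy":0,"dz":0,"ax":0,"ay":0,"az":0}]'; python3 bed.py
```

```text
t 6.23 bed tcp [-150.4   -1.1] z 60.9 yawerr deg 0.09 Fbed [-0.  -0.4] -6.1 tau [-0.27 -0.05 -0.05] w 0.0438 g 55.0
time: 6.65
ee_pos: [0.5032, -0.0766, 0.0528]
eef_rot: [0.817, 0.577, 0.0, 0.0]
ft_force: [1.1, -1.7, -4.5]
width: 0.0439
grip_force: 55.0
t 6.65 bed tcp [-150.8   -0.8] z 52.8 yawerr deg 0.09 Fbed [-1.2 -1.6] -4.5 tau [-0.2  -0.18 -0.08] w 0.0439 g 55.0
```

```bash
python3 -m crank '[{"claw":1,"dx":0.1,"dy":-0.02,"dz":0.03,"ax":0,"ay":0,"az":0},{"claw":1,"dx":0.2,"dy":0,"dz":0,"ax":0,"ay":0,"az":0},{"claw":1,"dx":0.2,"dy":0,"dz":0,"ax":0,"ay":0,"az":0},{"claw":1,"dx":0.2,"dy":0,"dz":0,"ax":0,"ay":0,"az":0},{"claw":1,"dx":0.2,"dy":0,"dz":0,"ax":0,"ay":0,"az":0},{"claw":1,"dx":0.2,"dy":0,"dz":0,"ax":0,"ay":0,"az":0},{"claw":1,"dx":0.2,"dy":0,"dz":0,"ax":0,"ay":0,"az":0},{"claw":1,"dx":0,"dy":0,"dz":0,"ax":0,"ay":0,"az":0}]' 30; python3 bed.py
python3 -m crank '[{"claw":1,"dx":0.2,"dy":0,"dz":0,"ax":0,"ay":0,"az":0},{"claw":1,"dx":0.2,"dy":0,"dz":0,"ax":0,"ay":0,"az":0},{"claw":1,"dx":0.2,"dy":0,"dz":0,"ax":0,"ay":0,"az":0},{"claw":1,"dx":0,"dy":0,"dz":0,"ax":0,"ay":0,"az":0}]'; python3 bed.py
```

```text
time: 7.32
ee_pos: [0.5163, -0.038, 0.0522]
eef_rot: [0.816, 0.577, 0.001, 0.0]
ft_force: [0.0, 0.1, 2.2]
width: 0.0448
grip_force: 30.0
t 7.32 bed tcp [-1.101e+02 -1.000e-01] z 52.2 yawerr deg 0.19 Fbed [ 0.1 -0. ] 2.2 tau [ 0.04 -0.12 -0.07] w 0.0448 g 30.0
time: 7.65
ee_pos: [0.5221, -0.0217, 0.0522]
eef_rot: [0.817, 0.577, 0.001, 0.0]
ft_force: [-0.3, -1.0, 4.9]
width: 0.0448
grip_force: 30.0
t 7.65 bed tcp [-92.8  -0.2] z 52.2 yawerr deg 0.15 Fbed [-1.1 -0. ] 4.9 tau [-0.28 -0.06 -0.05] w 0.0448 g 30.0
```

```bash
python3 -m crank '[{"claw":1,"dx":0.2,"dy":0,"dz":0,"ax":0,"ay":0,"az":0},{"claw":1,"dx":0.25,"dy":0,"dz":0,"ax":0,"ay":0,"az":0},{"claw":1,"dx":0.25,"dy":0,"dz":0,"ax":0,"ay":0,"az":0},{"claw":1,"dx":0.25,"dy":0,"dz":0,"ax":0,"ay":0,"az":0},{"claw":1,"dx":0.25,"dy":0,"dz":0,"ax":0,"ay":0,"az":0},{"claw":1,"dx":0.2,"dy":0,"dz":0,"ax":0,"ay":0,"az":0},{"claw":1,"dx":0.1,"dy":0,"dz":0,"ax":0,"ay":0,"az":0},{"claw":1,"dx":0,"dy":0,"dz":0,"ax":0,"ay":0,"az":0}]' 30; python3 bed.py
python3 -m crank '[{"claw":1,"dx":0.15,"dy":0,"dz":0,"ax":0,"ay":0,"az":0},{"claw":1,"dx":0.15,"dy":0,"dz":0,"ax":0,"ay":0,"az":0},{"claw":1,"dx":0.15,"dy":0,"dz":0,"ax":0,"ay":0,"az":0},{"claw":1,"dx":0.15,"dy":0,"dz":0,"ax":0,"ay":0,"az":0},{"claw":1,"dx":0,"dy":0,"dz":0,"ax":0,"ay":0,"az":0}]' 30; python3 bed.py
```

```text
time: 8.32
ee_pos: [0.537, 0.0198, 0.0522]
eef_rot: [0.817, 0.577, 0.0, 0.001]
ft_force: [-1.4, -3.3, 6.2]
width: 0.045
grip_force: 30.0
t 8.32 bed tcp [-48.7  -0.2] z 52.2 yawerr deg 0.12 Fbed [-3.5  0.3] 6.2 tau [-0.86  0.27 -0.07] w 0.045 g 30.0
time: 8.73
ee_pos: [0.543, 0.0366, 0.0522]
eef_rot: [0.817, 0.577, 0.0, 0.001]
ft_force: [-0.8, -3.6, 6.2]
width: 0.0451
grip_force: 30.0
t 8.73 bed tcp [-30.8  -0.2] z 52.2 yawerr deg 0.1 Fbed [-3.6 -0.5] 6.2 tau [-0.98  0.11 -0.07] w 0.0451 g 30.0
```

```bash
for i in 1 2 3; do python3 -m crank '[{"claw":1,"dx":0.06,"dy":0,"dz":0,"ax":0,"ay":0,"az":0},{"claw":1,"dx":0.06,"dy":0,"dz":0,"ax":0,"ay":0,"az":0},{"claw":1,"dx":0.06,"dy":0,"dz":0,"ax":0,"ay":0,"az":0},{"claw":1,"dx":0.06,"dy":0,"dz":0,"ax":0,"ay":0,"az":0},{"claw":1,"dx":0.06,"dy":0,"dz":0,"ax":0,"ay":0,"az":0},{"claw":1,"dx":0.06,"dy":0,"dz":0,"ax":0,"ay":0,"az":0}]' 60 >/dev/null; python3 bed.py; done
```

```text
t 9.23 bed tcp [-21.5  -0.3] z 52.1 yawerr deg 0.03 Fbed [-8.1 -0.3] 8.6 tau [-1.91  0.62 -0.04] w 0.044 g 60.0
t 9.73 bed tcp [-10.8  -0.4] z 52.2 yawerr deg 0.03 Fbed [-8.9 -0.1] 7.7 tau [-1.92  0.65 -0.03] w 0.0437 g 60.0
t 10.23 bed tcp [-1.1 -0.4] z 52.1 yawerr deg 0.0 Fbed [-17.8   1.7] 13.5 tau [-3.61  1.66  0.02] w 0.0439 g 60.0
```

```bash
for i in 1 2 3; do python3 -m crank '[{"claw":1,"dx":0.05,"dy":0,"dz":0,"ax":0,"ay":0,"az":0},{"claw":1,"dx":0.05,"dy":0,"dz":0,"ax":0,"ay":0,"az":0},{"claw":1,"dx":0.05,"dy":0,"dz":0,"ax":0,"ay":0,"az":0},{"claw":1,"dx":0.05,"dy":0,"dz":0,"ax":0,"ay":0,"az":0},{"claw":1,"dx":0.05,"dy":0,"dz":0,"ax":0,"ay":0,"az":0},{"claw":1,"dx":0.05,"dy":0,"dz":0,"ax":0,"ay":0,"az":0}]' 60 >/dev/null; python3 bed.py; done
```

```text
t 10.73 bed tcp [ 2.4 -1. ] z 52.0 yawerr deg -0.2 Fbed [-31.9   4. ] 23.0 tau [-6.68  3.19  0.18] w 0.044 g 60.1
t 11.23 bed tcp [ 9.2 -1.8] z 52.0 yawerr deg -0.3 Fbed [-37.6   2.9] 25.7 tau [-7.96  3.51  0.14] w 0.044 g 60.0
t 11.73 bed tcp [16.8 -2. ] z 51.9 yawerr deg -0.38 Fbed [-41.1   4.4] 28.6 tau [-8.86  4.12  0.  ] w 0.044 g 60.0
```

```bash
for i in 1 2; do python3 -m crank '[{"claw":1,"dx":0.03,"dy":-0.01,"dz":-0.008,"ax":0,"ay":0,"az":-0.01},{"claw":1,"dx":0.03,"dy":-0.01,"dz":-0.008,"ax":0,"ay":0,"az":-0.01},{"claw":1,"dx":0.03,"dy":0,"dz":-0.008,"ax":0,"ay":0,"az":0},{"claw":1,"dx":0.03,"dy":0,"dz":0,"ax":0,"ay":0,"az":0},{"claw":1,"dx":0.03,"dy":0,"dz":0,"ax":0,"ay":0,"az":0},{"claw":1,"dx":0.03,"dy":0,"dz":0,"ax":0,"ay":0,"az":0}]' 60 >/dev/null; python3 bed.py; done
```

```text
t 12.23 bed tcp [28.8 -0.7] z 52.2 yawerr deg -0.04 Fbed [-18.6  -2.6] 7.1 tau [-4.23  0.81 -0.32] w 0.0437 g 60.0
t 12.73 bed tcp [35.3  0.1] z 52.4 yawerr deg 0.11 Fbed [-12.7  -5.5] 0.3 tau [-3.27 -0.34 -0.55] w 0.0436 g 60.0
```

```bash
for i in 1 2 3; do python3 -m crank '[{"claw":1,"dx":0.03,"dy":0.005,"dz":0,"ax":0,"ay":0,"az":0.004},{"claw":1,"dx":0.03,"dy":0.005,"dz":0,"ax":0,"ay":0,"az":0},{"claw":1,"dx":0.03,"dy":0,"dz":0,"ax":0,"ay":0,"az":0},{"claw":1,"dx":0.03,"dy":0,"dz":0,"ax":0,"ay":0,"az":0}]' 60 >/dev/null; python3 bed.py; done
```

```text
t 13.07 bed tcp [36.5 -0.1] z 52.2 yawerr deg 0.02 Fbed [-23.6  -2.4] 7.0 tau [-5.31  1.15 -0.4 ] w 0.0438 g 60.0
t 13.4 bed tcp [36.6 -0.2] z 52.1 yawerr deg -0.11 Fbed [-35.9   3.9] 17.0 tau [-7.54  3.27 -0.27] w 0.0439 g 60.0
t 13.73 bed tcp [36.7 -0.3] z 52.0 yawerr deg -0.23 Fbed [-47.7   7.6] 27.2 tau [-9.83  5.27 -0.21] w 0.0439 g 60.0
```

The stop is reached at TCP bed x ≈ 36.6 (plunger axis at about bed x 111). I'll ease the force slightly and hold while the plunger drops.

```bash
python3 -m crank '[{"claw":1,"dx":-0.04,"dy":0,"dz":-0.01,"ax":0,"ay":0,"az":-0.01},{"claw":1,"dx":0,"dy":0,"dz":0,"ax":0,"ay":0,"az":0},{"claw":1,"dx":0,"dy":0,"dz":0,"ax":0,"ay":0,"az":0},{"claw":1,"dx":0,"dy":0,"dz":0,"ax":0,"ay":0,"az":0}]' 60 >/dev/null; python3 bed.py
for i in 1 2 3 4 5 6; do python3 -m crank '[{"claw":1,"dx":0,"dy":0,"dz":0,"ax":0,"ay":0,"az":0},{"claw":1,"dx":0,"dy":0,"dz":0,"ax":0,"ay":0,"az":0},{"claw":1,"dx":0,"dy":0,"dz":0,"ax":0,"ay":0,"az":0},{"claw":1,"dx":0,"dy":0,"dz":0,"ax":0,"ay":0,"az":0},{"claw":1,"dx":0,"dy":0,"dz":0,"ax":0,"ay":0,"az":0},{"claw":1,"dx":0,"dy":0,"dz":0,"ax":0,"ay":0,"az":0},{"claw":1,"dx":0,"dy":0,"dz":0,"ax":0,"ay":0,"az":0},{"claw":1,"dx":0,"dy":0,"dz":0,"ax":0,"ay":0,"az":0}]' 60 >/dev/null; done; python3 bed.py
python3 - <<'E'
from bench import r;import cv2
c=r.camera("side")["color"][:,:,::-1];i=cv2.imread("pics/side0.png")
f=lambda i:cv2.resize(i[240:350,200:330],None,fx=3,fy=5,interpolation=cv2.INTER_CUBIC)
cv2.imwrite("pics/s4.png",cv2.hconcat([f(i),f(c)]))
E
```

```text
t 14.07 bed tcp [36.7 -0.3] z 52.1 yawerr deg -0.15 Fbed [-39.6   6. ] 18.4 tau [-8.44  3.94 -0.28] w 0.044 g 60.0
t 18.07 bed tcp [36.7 -0.3] z 52.1 yawerr deg -0.15 Fbed [-40.2   4.8] 18.2 tau [-8.46  3.99 -0.21] w 0.0439 g 60.0
```

View pics/s4.png

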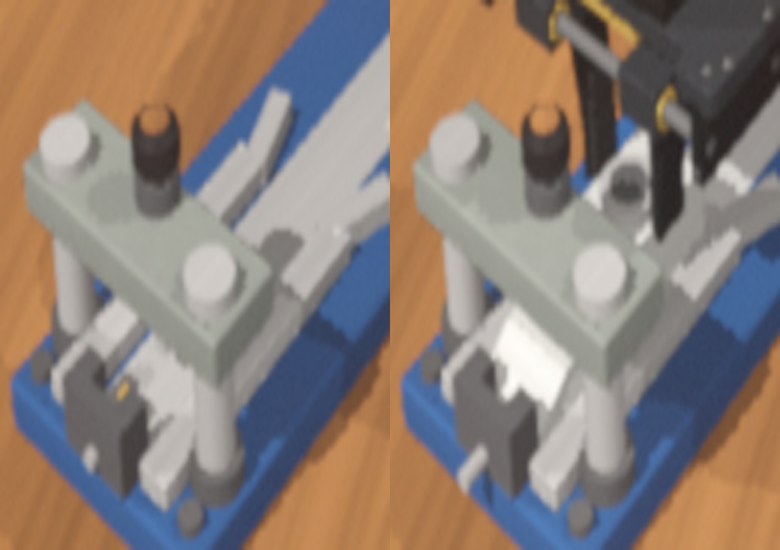

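The knob top is at the same image height as at rest, (155,105) in both halves, so the plunger is fully down. The ejector rod sticks out at the back, so the carrier is seated. Now I'll ease off, release and lift straight up.

```bash
python3 -m crank '[{"claw":1,"dx":-0.05,"dy":0,"dz":-0.01,"ax":0,"ay":0,"az":-0.01},{"claw":1,"dx":-0.05,"dy":0,"dz":-0.01,"ax":0,"ay":0,"az":0},{"claw":1,"dx":-0.03,"dy":0,"dz":0,"ax":0,"ay":0,"az":0},{"claw":1,"dx":0,"dy":0,"dz":0,"ax":0,"ay":0,"az":0}]' 60 >/dev/null; python3 bed.py
python3 -m crank '[{"claw":1,"dx":0,"dy":0,"dz":0,"ax":0,"ay":0,"az":0},{"claw":1,"dx":0,"dy":0,"dz":0,"ax":0,"ay":0,"az":0},{"claw":-1,"dx":0,"dy":0,"dz":0,"ax":0,"ay":0,"az":0},{"claw":-1,"dx":0,"dy":0,"dz":0,"ax":0,"ay":0,"az":0},{"claw":-1,"dx":0,"dy":0,"dz":0,"ax":0,"ay":0,"az":0},{"claw":-1,"dx":0,"dy":0,"dz":0,"ax":0,"ay":0,"az":0},{"claw":-1,"dx":0,"dy":0,"dz":0,"ax":0,"ay":0,"az":0},{"claw":-1,"dx":0,"dy":0,"dz":0,"ax":0,"ay":0,"az":0}]' 15 >/dev/null; python3 bed.py
```

```text
t 18.45 bed tcp [36.5 -0.3] z 52.3 yawerr deg 0.03 Fbed [-25.6  -1.1] 2.9 tau [-5.74  1.42 -0.32] w 0.0438 g 60.0
t 19.12 bed tcp [45.7  1.1] z 54.1 yawerr deg 0.43 Fbed [0.9 0.4] 0.5 tau [-0.01 -0.08 -0.03] w 0.0777 g 0.0
```

```bash
python3 -m crank '[{"claw":-1,"dx":-0.1,"dy":0,"dz":0,"ax":0,"ay":0,"az":0},{"claw":-1,"dx":0,"dy":0,"dz":-0.3,"ax":0,"ay":0,"az":0},{"claw":-1,"dx":0,"dy":0,"dz":-0.8,"ax":0,"ay":0,"az":0},{"claw":-1,"dx":-0.3,"dy":0,"dz":-1,"ax":0,"ay":0,"az":0},{"claw":-1,"dx":-1,"dy":0,"dz":-1,"ax":0,"ay":0,"az":0},{"claw":-1,"dx":-1,"dy":0,"dz":-1,"ax":0,"ay":0,"az":0},{"claw":-1,"dx":-1,"dy":0,"dz":-0.5,"ax":0,"ay":0,"az":0},{"claw":-1,"dx":0,"dy":0,"dz":0,"ax":0,"ay":0,"az":0}]' 15 >/dev/null; python3 bed.py
python3 - <<'E'
from bench import r;import cv2
c=r.camera("side")["color"][:,:,::-1];i=cv2.imread("pics/side0.png")
f=lambda i:cv2.resize(i[230:350,200:330],None,fx=3,fy=4.5,interpolation=cv2.INTER_CUBIC)
cv2.imwrite("pics/s5.png",cv2.hconcat([f(i),f(c)]))
E
```

```text
t 19.78 bed tcp [-61.3  -2.6] z 195.4 yawerr deg 0.01 Fbed [0.  0.3] -0.9 tau [-0.03 -0.09  0.01] w 0.0871 g 0.0
```

View pics/s5.png

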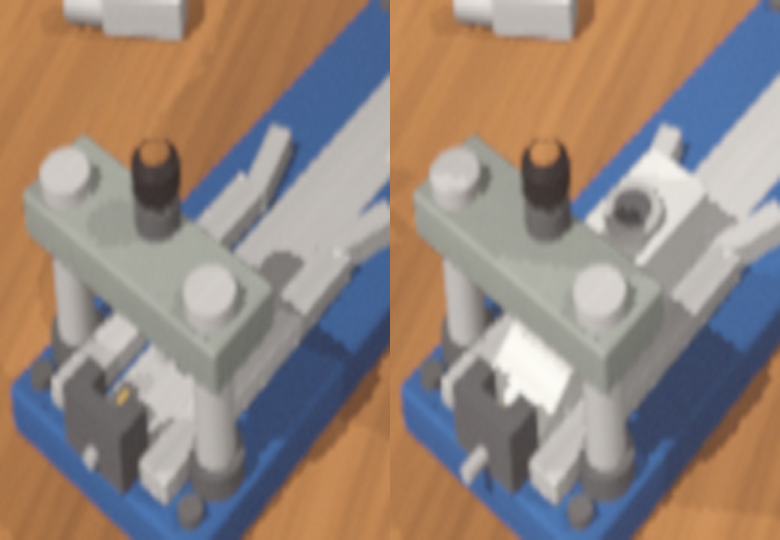

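The plunger knob is still down (row 140 in both halves), the carrier sits between the rails, the ejector rod is still out, and the hammer hasn't moved. The robot is clear, so I'm handing in.

```bash
python3 -c "
from bench import r
print(r.close_job())"
```

```text
the job is handed in; nothing more can be done
None
```

The job is handed in at about 20 s: the carrier was pushed to the stop and held for about 4 s, and after I let go the last picture shows the plunger fully down in the pocket, the ejector still pushed in, and the arm clear. The bowl and jar weren't checked afterwards, but the arm stayed clear of them; no verdict was returned.

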